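Oil the whetstone at the spray station

ROBOT

A 6-joint arm with a two-finger parallel gripper is mounted at the origin on the work surface; the furniture and walls round the work are solid. World frame = base frame: x ahead of the robot, y to its left, z up, the work surface at z = 0. Lengths are in mm, angles in rad, forces in N, time in s.
With the tool pointing down it reaches from about 300 to 875 mm from the base axis. Payload 6.4 kg.
Tool frame: the origin (TCP) lies midway between the tips of the shut fingers; the grasp point (between the pads) lies env.pinch_z behind it (env.pinch_z is the distance from the TCP to the grasp point, in mm); z points along the fingers, y is the line along which they close (so a half turn about z gives the same grasp; the last joint's range is limited). The gripper opens to 85 mm and grips with 20 to 120 N. Pads are 22 mm wide; open, the fingers measure 114 mm over their backs; the gripper's body (76 mm by 85 mm) begins 54 mm behind the grasp point. The pads swing forward as they close: fully open they stand 13 mm farther back than shut.
Start: joints at [1.028, 0.181, 1.607, -0, 1.354, -0.206], TCP at [190.008, 542.714, 231.288] pointing down, gripper open.
Joint ranges: [-2.99, 2.99], [-0.89, 2.07], [0.3, 2.58], [-1.14, 4.28], [0, 2.63], [-3.12, 3.12]. Speed limits (rad/s): [2.57, 2.57, 3.01, 3.14, 3.14, 3.14].

INTERFACE

Orientations are given as a rotation vector (axis times angle).
In Python, from rig import env gives the robot as it stands. The module is installed in compiled form; this text tells all that it offers.
- The arm moves only by the tool drive_tool, never from a script. Its argument "motion" is text: rows parted by semicolons, each of 7 numbers parted by spaces: the shift along the world's x, y, z in m, then the turn, a rotation vector about the world's x, y, z in rad, then the opening, from 0 (shut) to 1 (fully open). A call has 1 to 10 rows; each row is the pose to reach, as a shift and turn from the pose commanded when the call began; what a row does not reach only later rows make up. A row lasts 1/8 s, in which the tool goes at most 62.5 mm and 10.7 degrees, less where a joint would pass 70% of its speed; a pose out of reach is approached as far as the arm can. A call with a gripper value outside its range is refused whole. The fingers move at their own pace and stop on an object; "force" is the grip in N (left out, the last holds). Time passes only in rows, so rows that repeat a pose let the fingers close. It gives the time, the measured TCP pose, the force, the opening and the grip force at its end, in the units of the state.
- env.observe(): the state, without advancing time (a new reading comes with each control period).
- env.snapshot(name): name is "side" or "top"; returns a dict with "color" (480x640x3 uint8, red, green, blue), "vertical_fov" (degrees; the focal length in pixels is half the picture's height over the tangent of half this angle, whatever the lens; pixels are square), "cx", "cy" (the principal point, pixels), "camera_from_world" (4x4, takes a point from world to camera coordinates). Camera axes: x right, y down, z forward; pixel columns grow to the right and rows downward; lengths in mm; the calibration is good to about 2 mm. A picture is of the moment at which its call begins. There is no depth.
- env.job_done(): hands the job in; it is judged then, once.
The state is a dict: "time_s": time; "joint_positions": joint angles; "joint_vel": joint speeds; "joint_efforts": joint torques, N m; "eef_pos": TCP position; "ee_rot": TCP orientation; "ft_force": force on the tool from outside, world axes, zero at the start; "torque": the same for the moment, N m; "opening": finger opening in mm; "finger_force": force on a finger pad.
Only numpy, scipy, OpenCV 4.12 (cv2) and the standard library are available. Lean on these libraries where they do the work, as an engineer would, in place of code of your own. Each camera call takes 0.05 s, during which the arm holds its last target. There are 200 camera calls.

TASK

Oil the whetstone: lay it gently, stone side up and flat, into the low metal tray of the spray station, and let go of it. Then press the sprung cap of the leaning oil canister all the way down for a moment, along the canister's own line, and let it spring back up. Do not press the cap before the stone lies in the tray; leave the tape roll and the cork sanding block beside the station where they are.

Things in the scene. Friction and masses are not known exactly. Their poses are not given: they have to be found in the camera images.
- stone_center (a point): whetstone: dark grey stone in a pale wood holder, on the bench to the left, beyond the chest (carry it over at 250 mm or more); 70x222x30 mm, 0.4-0.9 kg. Point: its centre, 15 mm above the underside. y along its length, x across, z up. The holder's base is 70 mm wide, 8 mm thick; the stone (48 wide, 178 long) stands on it, 8 to 30 mm above the underside: grasp it across its width
- spray_station: spray station: one fixed metal piece on the bench, right of the chest: low tray in front, leaning grey canister (60 mm across, 104 long) in a sheet-metal holder behind. Origin: bench level, under the tray's centre. x from tray to canister, y along the tray, z up. Canister leans 28 degrees from vertical towards the tray; the cap's top is at x=130, z=140 mm
- tray_floor (a point): middle of the tray's inner floor, 4 mm above the bench; axes as the station's. Tray inside 90 mm (x) by 242 mm (y), open on top, rim 6 mm above this floor. The stone goes in with its length along y, either way round, about 10 mm to spare on each side
- hood_edge (a point): middle of the front edge of the hood's roof: a level sheet 100 mm wide (y), 3 mm thick, 250 mm above the bench, 110 mm above the cap's top. From 20 mm behind the cap's middle it runs 24 mm back to an upright sheet, so a gripper cannot come at the cap from straight above, only along the canister's leaning line
- cap_top (a point): middle of the top face of the canister's round black cap (40 mm across, 28 mm high, with a short spout on the tray side). Its z axis points out of the cap along the canister's line (28 degrees from vertical, leaning towards the tray and the robot); its y axis is level. The point moves with the cap
- cap (a joint): travel of the cap into the canister, in m: 0 is up, 0.008 fully down; a spring pushes it back up (about 2.4 N at 0, 7.2 N at 0.008)
- roll_center (a point): bystander: yellow tape roll, 62 mm across, 19 mm high, lying loose on the bench left of the canister; point at its centre
- block_center (a point): bystander: cork sanding block, 60 x 96 x 33 mm, lying loose on the bench right of the canister; point at its centre, y along its length

How it is judged (in metres and radians):
On the way, in this order (a step that is already met when the one before it is completed fails the run):
1. the stone lies flat in the tray, let go (z of stone_center in the frame of spray_station below 0.022 m and x of stone_center in the frame of spray_station between -0.014 and 0.014 m and y of stone_center in the frame of spray_station between -0.014 and 0.014 m and angle between stone_center's own z axis and vertical below 0.05 rad and contact force between the fingers and oil_stone below 0.1 N), for 0.2 s.
2. the cap is pressed down (at least 6.5 of its 8 mm) (value of joint cap above 0.0065 m), for 0.1 s.
At the end, for the whole second after the job is handed in: The whetstone rests stone side up and flat on the floor of the tray (its centre within 14 mm of the tray's centre each way and no more than 3 mm above its resting height, tilted less than 0.05 rad), at rest, and the cap, having been pressed, is up again (within 1.5 mm) (z of stone_center in the frame of spray_station below 0.022 m and x of stone_center in the frame of spray_station between -0.014 and 0.014 m and y of stone_center in the frame of spray_station between -0.014 and 0.014 m and angle between stone_center's own z axis and vertical below 0.05 rad and linear speed of oil_stone below 0.02 m/s and value of joint cap below 0.0015 m); the robot touches nothing.
It fails at once if the cap is pressed (over 3 mm) while the stone is not lying in the tray (value of joint cap above 0.003 m and (horizontal distance between stone_center and spray_station above 0.022 m or z of stone_center in the frame of spray_station above 0.024 m)).
It fails at once if the stone is dropped (it falls faster than 0.5 m/s out of the fingers) (linear speed of oil_stone above 0.5 m/s and contact force between the fingers and oil_stone below 0.1 N).
It fails at once if the tape roll or the cork block is shifted by more than 30 mm (distance of any of roll_center, block_center from where it was at the start of the episode above 0.03 m).
It also fails if it takes over 58 s, if anything falls off the work surface, if the arm or the gripper's body presses on something with over 40 N, if the wrist force passes 120 N, or if a joint passes its speed limit or range.

## Working session

There is one attempt and no reset: what is moved stays moved. The work goes in short steps, Python scripts to look and compute and a tool call to move; the robot and the scene stay as the last step left them, time stands still between calls to the robot, and variables do not carry over. Pictures are saved under pics/ and viewed, at most 10 in all, crops included, and the job is handed in when it is done.

Besides the shell and the picture viewer there is one more tool, called after "Request:" as a command line: name --argument value ..., lists and objects as JSON in quotes. drive_tool: Moves the arm, as the interface text tells. Its arguments: {"type":"object","properties":{"motion":{"type":"string"},"force":{"type":"number"}},"required":["motion"]}

```bash
mkdir -p pics
cat > h.py <<'E'
import numpy as np, cv2
from rig import env
def shot(n,f=None):
    s=env.snapshot(n)
    if f: cv2.imwrite('pics/'+f,s['color'][:,:,::-1])
    np.savez('last_'+n,**{k:v for k,v in s.items()})
    return s
def load(n): return dict(np.load('last_'+n+'.npz'))
def ray(s,u,v):
    f=240/np.tan(np.radians(float(s['vertical_fov'])/2)); T=s['camera_from_world']
    R=T[:3,:3];c=-R.T@T[:3,3]
    return c,R.T@np.array([(u-s['cx'])/f,(v-s['cy'])/f,1])
def onz(s,u,v,z):
    c,d=ray(s,u,v); return c+d*(z-c[2])/d[2]
def proj(s,p):
    f=240/np.tan(np.radians(float(s['vertical_fov'])/2)); T=s['camera_from_world']
    q=T[:3,:3]@np.array(p,float)+T[:3,3]; return f*q[0]/q[2]+float(s['cx']),f*q[1]/q[2]+float(s['cy'])
def tri(s1,p1,s2,p2):
    c1,d1=ray(s1,*p1);c2,d2=ray(s2,*p2)
    A=np.c_[d1,-d2];t=np.linalg.lstsq(A,c2-c1,rcond=None)[0]
    a=c1+d1*t[0];b=c2+d2*t[1];return (a+b)/2,np.linalg.norm(a-b)
E
python3 -c "
from h import *
print(env.pinch_z,env.observe())
for n in('side','top'):
    s=shot(n,n+'0.png');T=s['camera_from_world'];print(n,s['vertical_fov'],s['cx'],s['cy'],-T[:3,:3].T@T[:3,3],T[2,:3])
"
```

```text
18.700000000000003 {'time_s': 0.0, 'joint_positions': array([ 1.02769783e+00,  1.81526369e-01,  1.60801932e+00,  5.28254663e-05,
        1.35379292e+00, -2.06292297e-01]), 'joint_vel': array([ 0.00061721,  0.00046685, -0.00191029,  0.00319534, -0.00142579,
       -0.00040394]), 'joint_efforts': array([-1.59108788e-05, -4.44893610e+01, -3.51325142e+01, -2.69715156e-04,
        9.42915387e-03, -2.47404870e-06]), 'eef_pos': array([189.69503588, 542.2240116 , 230.38693661]), 'ee_rot': array([-5.26459215e-01, -3.09646939e+00,  2.52204977e-03]), 'ft_force': array([ 0.43987418, -0.37757296, -0.12339996]), 'torque': array([-0.00500346, -0.02230022, -0.04763313]), 'finger_force': 0.0, 'opening': 85.2573746157553}
side 43.89095203322873 313.96143859126 231.89705191579043 [ -23.32236916 -856.13932153  984.64524083] [ 0.4190158   0.68253933 -0.59880366]
top 53.07178457104646 323.4841710658019 245.84009313384476 [ 326.22309475   43.74086554 1524.74498269] [ 0.16648519  0.01247397 -0.98596505]
```

View pics/side0.png

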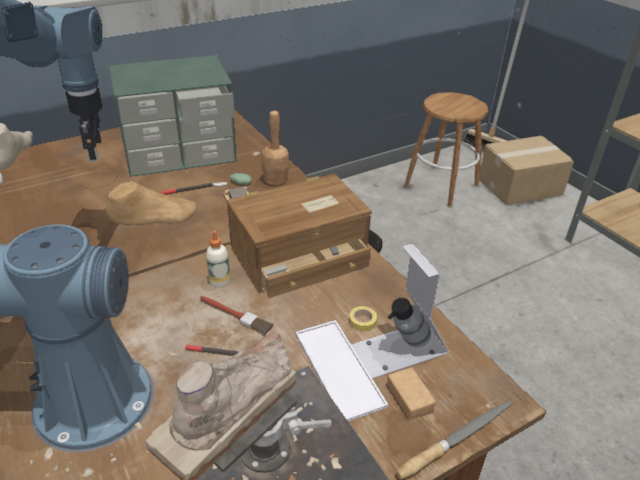

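View pics/top0.png

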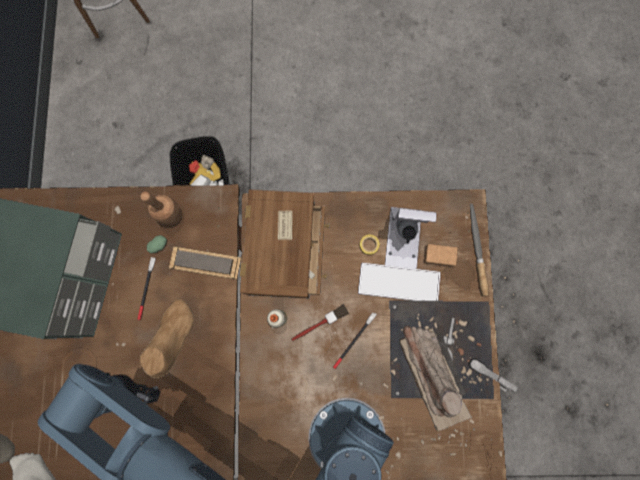

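The side view shows the tray at (340,368), the cap at (401,309), the tape roll at (363,318) and the cork block at (410,392). The stone is mostly hidden behind the chest, with a corner showing near (236,193). In the top view the stone is at (204,262), the tray at (400,281), the cap at (408,231), the roll at (369,244) and the block at (441,255).

```bash
cat > m.py <<'E'
from h import *
t=load('top');s=load('side')
def big(im,m,roi):
    z=np.zeros(im.shape[:2],np.uint8);x0,y0,x1,y1=roi;z[y0:y1,x0:x1]=m[y0:y1,x0:x1]*255
    c=max(cv2.findContours(z,0,2)[0],key=cv2.contourArea);return c
def rect(img,m,roi,z,name):
    c=big(img['color'],m,roi);P=np.array([onz(img,u,v,z)[:2] for u,v in c[:,0]],np.float32)
    r=cv2.minAreaRect(P);print(name,np.round(r[0],1),np.round(r[1],1),round(r[2],1),'pix',np.round(cv2.minAreaRect(c)[0],1));return r
for n,img,rt in(('top',t,(350,255,445,305)),('side',s,(290,310,395,425))):
    im=img['color'].astype(int);rect(img,im.min(2)>190,rt,8,'tray '+n)
im=t['color'].astype(int);R,G,B=im[...,0],im[...,1],im[...,2]
grey=(abs(R-B)<25)&(R>60)&(R<150)
rect(t,grey,(165,240,242,285),30,'stone z30')
pale=(R>150)&(R-B>30)
cc=np.argwhere(pale[240:285,165:242]);r=rect(t,pale|grey,(165,240,240,285),8,'holder z8')
for n,img,ro in(('top',t,(395,215,425,245)),('side',s,(385,290,425,325))):
    im=img['color'].astype(int);c=big(im,im.max(2)<50,ro);print('cap',n,cv2.boundingRect(c),cv2.minEnclosingCircle(c))
a=t['color'][225:300,160:260];b=t['color'][195:310,340:470];c=s['color'][230:400,300:460]
f=lambda x,w,h:cv2.resize(x,(w,h),interpolation=cv2.INTER_CUBIC)
o=np.zeros((600,800,3),np.uint8);o[:300,:400]=f(a,400,300);o[:345,400:790]=f(b,390,345);o[300:,:]=o[300:,:]
d=f(c,280,297);o[302:599,:280]=d
cv2.imwrite('pics/crop1.png',o[:,:,::-1])
E
python3 m.py
```

```text
tray top [ 483.7 -176.3] [247.5 138.4] 82.3 pix [399.8 275.8]
tray side [ 506.3 -178.3] [251.8 180.2] 82.6 pix [354.4 360.7]
stone z30 [533.2 441.9] [178.  47.] 79.5 pix [203.3 261.9]
holder z8 [525.  443.1] [227.7 112.3] 87.3 pix [204.3 265.4]
cap top (402, 226, 14, 17) ((409.0, 234.0), 8.24631118774414)
cap side (389, 299, 24, 21) ((399.5868225097656, 310.2994079589844), 12.529231071472168)
```

View pics/crop1.png

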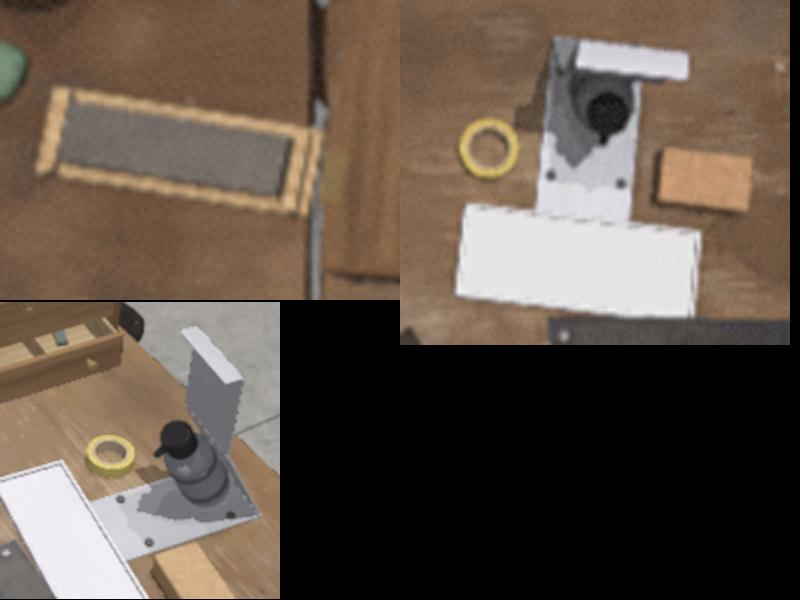

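Top crop: the stone's dark face is centred at about (203,262), tilted about 9° in the image. The tray has clear corners, and the cap's disc is at about (409,232). In the side crop the cap's top is at about (402,307). The bright mask also took in the base plate, so I'll tighten it and triangulate.

```bash
cat > m2.py <<'E'
from m import *
print('----')
for th in(215,228):
  for n,img,rt in(('top',t,(350,255,445,305)),('side',s,(290,310,395,425))):
    im=img['color'].astype(int);rect(img,im.min(2)>th,rt,7,'tray%d '%th+n)
# tray corners across two views: approx quads
def quad(img,rt,th=215):
    c=big(img['color'],img['color'].min(2)>th,rt);return cv2.boxPoints(cv2.minAreaRect(c)),c
for n,img,rt in(('top',t,(350,255,445,305)),('side',s,(290,310,395,425))):
    c=cv2.convexHull(quad(img,rt)[1]);print(n,cv2.approxPolyDP(c,6,True)[:,0].tolist())
for n,img,ro in(('top',t,(395,215,425,245)),('side',s,(385,290,425,325))):
    im=img['color'].max(2)
    print(n);x0,y0,x1,y1=ro
    for r in im[y0:y1,x0:x1]: print(''.join('#' if v<45 else '+' if v<60 else '.' for v in r))
E
python3 m2.py | sed -n '/----/,$p'
```

```text
----
tray215 top [ 462.8 -173.6] [247.   94.4] 82.9 pix [399.  282.4]
tray215 side [ 466.9 -174.9] [243.9  99.1] 82.2 pix [340.5 368.8]
tray228 top [495.  -84.6] [55.2 43.9] 78.4 pix [370.3 272.4]
tray228 side [ 462.7 -176.1] [239.9  89.1] 82.1 pix [339.1 370.3]
top [[362, 265], [439, 273], [437, 298], [359, 292]]
side [[386, 403], [346, 417], [297, 333], [335, 325]]
top
..............................
..............................
..............................
..............................
..............................
......+.......................
..++.+++......................
..+++++..............+........
..+++.........................
..++++........................
..+++.........++..............
..++.......+####++............
...+......+#######++..........
........+##########+..........
...+....+###########..........
.......+############+.........
.......+####+########.........
.......+#############.........
.......+#############.........
.......+############+.........
........############..........
........+##########+..........
........+##########...........
..........+##
[... 943 characters left out ...]
...
.......++++++++++++++++####+............
........++++++++++++++######............
........#+++++++++++########............
........##++++++++++########............
........###################+............
.......####################.............
......#####################.............
.....++###################..............
....+++#+..##############...............
....++#.....############................
.............#########+.................
...............+###++...................
........................................
........................................
........................................
........................................
........................................
```

Run:
```python
from h import *
t=load('top');s=load('side')
print('cap',tri(t,(409,232.2),s,(400.3,304.8)))
print('pred proj',proj(t,(592.9,-191.5,140)),proj(s,(592.9,-191.5,140)))
a=[(362,265),(439,273),(437,298),(359,292)];b=[(335,325),(386,403),(346,417),(297,333)]
P=[tri(t,p,s,q) for p,q in zip(a,b)]
for p in P: print(np.round(p[0],1),round(p[1],1))
c=np.mean([p[0] for p in P],0);print('tray',c)
p=[q[0] for q in P]
for v in(p[1]-p[0],p[2]-p[3]):print(np.degrees(np.arctan2(v[1],v[0]))+90)
from scipy.spatial.transform import Rotation as R
o=env.observe();print(R.from_rotvec(o['ee_rot']).as_matrix().round(3))
print('roll',onz(t,369,244,10),'block',onz(t,441,255,33))
```

```text
cap (array([ 597.63113556, -190.35808953,  136.49735826]), np.float64(0.35580968050773004))
pred proj (np.float64(409.6805132465505), np.float64(233.49391224630605)) (np.float64(398.88816096899825), np.float64(304.7006212181802))
[523.4 -60.9  -0.8] 7.7
[ 491.7 -301.3   11.8] 5.0
[ 409.9 -289.5    9.6] 3.0
[434.4 -47.5   7.3] 2.1
tray [ 464.83655806 -174.81145029    6.96654568]
-7.514321177183064
-5.78374801653176
[[-0.944  0.33  -0.001]
 [ 0.33   0.944 -0.001]
 [ 0.    -0.002 -1.   ]]
roll [585.77170292 -82.55202452  10.        ] block [ 543.55196746 -304.4392723    33.        ]
```

Tray centre is about (465,-175) with a station yaw of -7.5°, and the triangulated cap agrees with the prediction. Stone: (533,442), closing line at -10.5°. Moving above it.

Request:
drive_tool --motion "0.05 -0.015 0 0 0 -0.18 1;0.10 -0.03 0 0 0 -0.36 1;0.15 -0.045 0 0 0 -0.54 1;0.20 -0.06 0 0 0 -0.72 1;0.25 -0.075 0 0 0 -0.9 1;0.30 -0.09 0 0 0 -1.08 1;0.343 -0.1 -0.03 0 0 -1.26 1;0.343 -0.1 -0.08 0 0 -1.417 1;0.343 -0.1 -0.12 0 0 -1.417 1;0.343 -0.1 -0.12 0 0 -1.417 1" --force 60

```text
time_s: 1.35
eef_pos: [530.1, 440.7, 106.2]
ee_rot: [-2.414, -2.008, 0.015]
ft_force: [-0.0, -0.2, 0.9]
opening: 85.6
finger_force: 0.0
```

Run:
```python
from h import *
from scipy.spatial.transform import Rotation as R
o=env.observe();M=R.from_rotvec(o['ee_rot']).as_matrix();print(o['time_s'],o['eef_pos'],o['ft_force'],o['opening']);print(M.round(3),np.degrees(np.arctan2(M[1,1],M[0,1])))
t=shot('top');s=shot('side')
f=lambda x,w,h:cv2.resize(x,(w,h),interpolation=cv2.INTER_CUBIC)
o=np.hstack([f(t['color'][190:310,150:280],400,370),f(s['color'][120:250,180:320],398,370)])
cv2.imwrite('pics/c2.png',o[:,:,::-1])
```

```text
1.35 [530.07265684 440.73774975 106.16320758] [-0.039993   -0.19310654  0.85424466] 85.6462441269666
[[ 0.182  0.983 -0.008]
 [ 0.983 -0.182 -0.005]
 [-0.006 -0.007 -1.   ]] -10.496351721485873
```

View pics/c2.png

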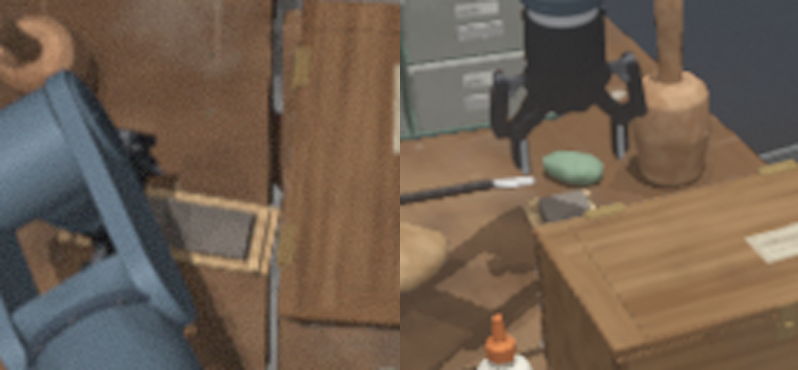

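Fingers straddle the stone, and the mallet and chest are clear. Descending.

Request:
drive_tool --motion "0 0 -0.03 0 0 0 1;0 0 -0.06 0 0 0 1;0 0 -0.08 0 0 0 1;0 0 -0.08 0 0 0 1;0 0 -0.08 0 0 0 1"

```text
time_s: 2.08
eef_pos: [534.1, 443.5, 33.2]
ee_rot: [2.415, 2.009, 0.004]
ft_force: [-0.7, 0.2, 0.3]
opening: 85.7
finger_force: 0.0
```

Request:
drive_tool --motion "-0.001 -0.001 -0.012 0 0 0 1;-0.001 -0.001 -0.024 0 0 0 1;-0.001 -0.001 -0.024 0 0 0 1;-0.001 -0.001 -0.024 0 0 0 0.5;-0.001 -0.001 -0.024 0 0 0 0.3;-0.001 -0.001 -0.024 0 0 0 0.3;-0.001 -0.001 -0.024 0 0 0 0.3;-0.001 -0.001 -0.024 0 0 0 0.3" --force 70

```text
time_s: 3.08
eef_pos: [534.7, 442.3, 9.6]
ee_rot: [2.414, 2.008, 0.008]
ft_force: [3.6, -1.8, 5.2]
opening: 47.4
finger_force: 77.5
```

Request:
drive_tool --motion "0 0 0.005 0 0 0 0.3;0 0 0.02 0 0 0 0.3;0 0 0.05 0 0 0 0.3;0 0 0.09 0 0 0 0.3;0 0 0.13 0 0 0 0.3;0 0 0.17 0 0 0 0.3;0 0 0.21 0 0 0 0.3;0 0 0.25 0 0 0 0.3;0 0 0.275 0 0 0 0.3;0 0 0.28 0 0 0 0.3"

```text
time_s: 4.32
eef_pos: [532.1, 442.2, 289.7]
ee_rot: [2.415, 2.009, 0.005]
ft_force: [0.3, 0.1, -7.7]
opening: 47.0
finger_force: 76.1
```

Run:
```python
from h import *
t=shot('top');s=shot('side')
o=env.observe();print(o['eef_pos'],o['ft_force'],o['torque'],o['opening'])
u,v=proj(s,(533,442,300));u=int(u);v=int(v);print(u,v)
u0=max(u-80,0);v0=max(v-70,0)
f=cv2.resize(s['color'][v0:v0+150,u0:u0+200],(800,600),interpolation=cv2.INTER_CUBIC);cv2.imwrite('pics/c3.png',f[:,:,::-1])
```

```text
[531.42440926 441.60672368 286.82614133] [ 0.45392999 -0.99008469 -7.47013646] [-0.04466858 -0.01602479  0.03475367] 47.441720522559294
237 117
```

View pics/c3.png

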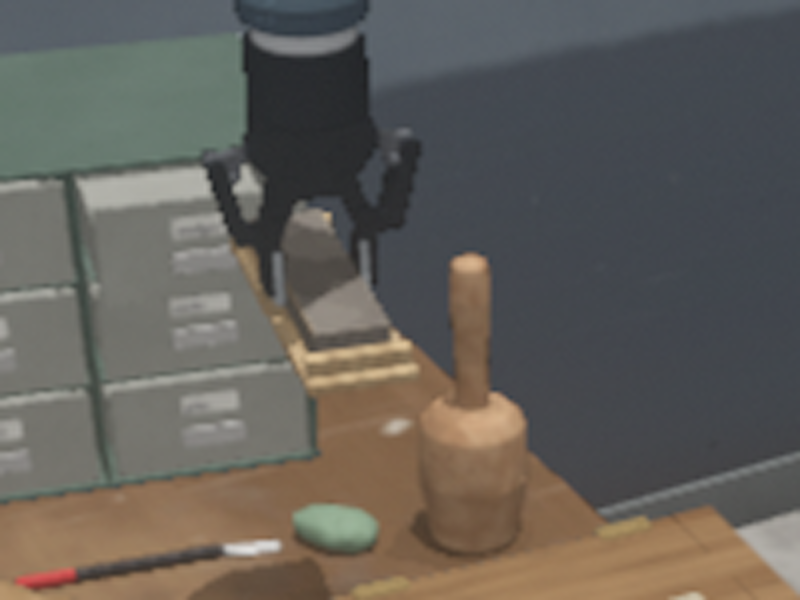

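The stone is held level in the fingers. Carrying it across to the station.

Request:
drive_tool --motion "-0.003 -0.02 0 0 0 0 0.3;-0.007 -0.06 0 0 0 0 0.3;-0.013 -0.11 0 0 0 0 0.3;-0.018 -0.165 0 0 0 0 0.3;-0.024 -0.22 0 0 0 0.01 0.3;-0.03 -0.275 0 0 0 0.02 0.3;-0.036 -0.33 0 0 0 0.03 0.3;-0.042 -0.385 0 0 0 0.04 0.3;-0.047 -0.435 0 0 0 0.052 0.3;-0.052 -0.485 0 0 0 0.052 0.3"

```text
time_s: 5.68
eef_pos: [478.5, -44.4, 285.4]
ee_rot: [-2.36, -2.069, 0.002]
ft_force: [1.5, -0.4, -7.1]
opening: 47.6
finger_force: 76.0
```

Request:
drive_tool --motion "-0.005 -0.05 0 0 0 0 0.3;-0.01 -0.09 -0.01 0 0 0 0.3;-0.0125 -0.115 -0.03 0 0 0 0.3;-0.0145 -0.1314 -0.07 0 0 0 0.3;-0.0145 -0.1314 -0.12 0 0 0 0.3;-0.0145 -0.1314 -0.17 0 0 0 0.3;-0.0145 -0.1314 -0.20 0 0 0 0.3;-0.0145 -0.1314 -0.215 0 0 0 0.3;-0.0145 -0.1314 -0.22 0 0 0 0.3;-0.0145 -0.1314 -0.22 0 0 0 0.3"

```text
time_s: 6.92
eef_pos: [466.0, -175.0, 67.9]
ee_rot: [2.361, 2.071, 0.0]
ft_force: [-0.0, -0.3, -6.1]
opening: 47.3
finger_force: 75.8
```

Run:
```python
from h import *
t=shot('top');s=shot('side')
o=env.observe();print(o['time_s'],o['eef_pos'],o['ft_force'],o['ee_rot'],o['opening'])
f=lambda x,w,h:cv2.resize(x,(w,h),interpolation=cv2.INTER_CUBIC)
z=np.hstack([f(t['color'][210:330,340:460],398,398),f(s['color'][280:440,260:420],398,398)])
cv2.imwrite('pics/c4.png',z[:,:,::-1])
```

```text
7.025 [ 466.46342574 -175.2686791    68.58774913] [ 0.19702555  0.17610262 -6.19155704] [2.36021577e+00 2.06977123e+00 1.01419500e-03] 47.68331401850201
```

View pics/c4.png

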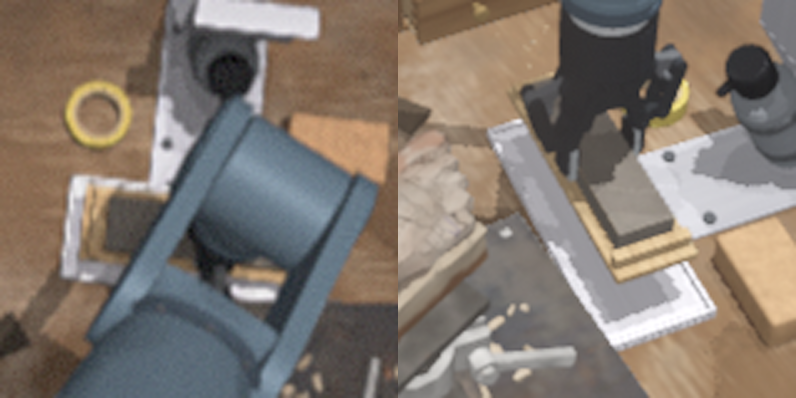

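The stone is over the tray and aligned with it. In the top crop its left-end corners are at about pixels (367,266) and (366,288). Checking those against the prediction.

Run:
```python
from h import *
t=load('top');s=load('side');a=np.radians(-7.5)
P=lambda x,y,z:(465.5+x*np.cos(a)-y*np.sin(a),-174.7+x*np.sin(a)+y*np.cos(a),z)
for x in(35,-35): print(np.round(proj(t,P(x,111,68)),1))
for x in(35,-35): print('side',np.round(proj(s,P(x,-111,68)),1),np.round(proj(s,P(x,-111,60)),1))
for x in(46,-46): print('tray',np.round(proj(t,P(x,122,10)),1),np.round(proj(s,P(x,-122,10)),1))
```

```text
[366.8 263.8]
[364.4 286.6]
side [381.2 381.7] [380.9 384.3]
side [348.6 392.8] [348.3 395.5]
tray [362.3 262.3] [386.2 403.1]
tray [359.3 291.2] [344.2 418.1]
```

Run:
```python
from h import *
for n,(x0,y0,x1,y1) in(('side',(330,355,395,410)),('top',(355,255,400,300))):
    im=load(n)['color'].astype(int);R,G,B=im[...,0],im[...,1],im[...,2]
    sub=im[y0:y1,x0:x1]
    print(n,x0,y0)
    for i,r in enumerate(sub): print('%3d '%(y0+i)+''.join('o' if p[0]-p[2]>45 and p[0]>140 else '#' if p.min()>215 else ',' if p.min()>120 else '.' for p in r))
```

```text
side 330 355
355 ........,,,,,,,,,,,,,,,,,,,,,,,,,,,########,,,,,,,,,,,,,,,,,,,,,,
356 .........,,,,,,,,,,,,,,,,,,,,,,,,,,,######,,,,,,,,,,,,,,,,,,,,,,,
357 .........,,,,,,,,,,,,,,,,,,,,,,,,,,,######,,,,,,,,,,,,,,,,,,,,,,,
358 o.........,,,,,,,,,,,,,,,,,,,,,,,,,,,######,,,,,,,,,,,,,,,,,,,,,,
359 o.........,,,,,,,,,,,,,,,,,,,,,,,,,,,,######,,,,,,,,,,,,,,,,,,,,,
360 ...........,,,,,,,,,,,,,,,,,,,,,,,,,,,########,,,,,,,,,,,,,,,,,,,
361 oooooo.....,,,,,,,,,,,,,,,,,,,,,,,,,,,,#########,,,,,,,,,,,,,,,,,
362 .oooooo.....,,,,,,,,,,,,,,,,,,,,,,,,,,,,#########,,,,,,,,,,,,,,,,
363 ,oooooo.....,,,,,,,,,,,,,,,,,,,,,,,,,,,,#########,,,,,,,,,,,,,,,,
364 ,.oooooo.....,,,,,,,,,,,,,,,,,,,,,,,,,,,,#########,,,,,,,,,,,,,,,
365 ,.oooooo......,,,,,,,,,,,,,,,,,,,,,,,,,,,,#########,,,,,,,,,,,,,,
366 ,,.oooooo.....,,,,,,,,,,,,,,,,,,,,,,,,,,,,#########,,,..,,,,,,,,,
367 ,,,ooooooo.....,,,,,,,,,,,,,,,,,,,,,,,,,,,#########,,....,,,,,,,,
368 ,,,.oooooo.....,,,,,,,,,,,,,,,,,,,,,,....,,#########,....,,,,,,,,
369 ,,,,.oooooo.....,,,,,,,,,,,,,,,,,,.......o,#########,,...,,,,,,,,
370 ,,,,.oooooo......,,,,,,,,,,,,,,,.
[... 4324 characters left out ...]

286 ...,,,,,,....................................
287 ....,,,,,....................................
288 ....,,,,,....................................
289 ....,,,,,,,,,,,,,............................
290 ....,,,,,,,,,,,,,..,.........................
291 ...,,,,,,,,,,,,,,,,,,........................
292 ...,,,,,,,,,,,,,,,,,,....,...................
293 ....,,,,,,#,,,,,,,,,....,,,..................
294 .........,,,,,....,....,,,,,,................
295 .......................,,,,,,................
296 ........o.............,,,,,,,,...............
297 .......oo.............,,,,,,,................
298 ......oooo...........,,,,,,,.................
299 ......ooooo..........,.,,,,..................
```

Run:
```python
from h import *
s=load('side');a=np.radians(-7.5)
P=lambda x,y,z:(465.5+x*np.cos(a)-y*np.sin(a),-174.7+x*np.sin(a)+y*np.cos(a),z)
for z in(60,68): print(z,[np.round(proj(s,P(-35,y,z)),1).tolist() for y in(-111,-80,-40,0,40,80,111)])
p0=np.array(proj(s,P(-35,-111,60)))
for d in((-35+5,-111,60),(-35,-106,60),(-35,-111,65)):print((np.array(proj(s,P(*d)))-p0)/5)
im=s['color'].astype(int)
for r in range(296,362,3):
    print(r,''.join('o' if p[0]-p[2]>45 and p[0]>140 else '#' if p.min()>215 else ',' if p.min()>120 else '.' for p in im[r,285:345]))
```

```text
60 [[348.3, 395.5], [341.4, 383.4], [332.8, 368.4], [324.6, 354.2], [316.8, 340.6], [309.4, 327.6], [303.8, 318.0]]
68 [[348.6, 392.8], [341.6, 380.7], [332.9, 365.7], [324.7, 351.5], [316.9, 337.9], [309.4, 325.0], [303.9, 315.4]]
[ 0.47354042 -0.16289548]
[-0.22849814 -0.39802484]
[ 0.02927175 -0.33590775]
296 ooooooooooooooooooooooooooooooooooooooo.....................
299 ooooooooooooooooooooooooooooooooooooooo.....................
302 ooooooooooooooooooooooooooooooooooooooo.....................
305 oooooooooooooooooooooooooooooooooooooooo....................
308 oooooooooooooooooooooooooooooooooooooo......................
311 oooooooooooooooooooooooooooooooooo..........................
314 ooooooooooooooooooooooooo...................................
317 ooooooooooooooooooooo.......................................
320 ooooooooooooooooooooo.oo....................................
323 oooooooooooooooooooooooooo..................................
326 oooooooooooooooooooooooooo..................................
329 ooooooooooooooooo,,,,,,,,,..................................
332 ...........,,,,,,,,,,,,,,,,,................................
335 ...........,,,,,,,,,,,,,,,,,,...............................
338 ,............,,#,,,,,,,,,,,,,,,.............................
341 ooooooooooooo.,,,,,,,,,,,,,,,,,,,.............,.............
344 ooooooooooooooo,,,,,,,,,,,,,,,,,,,,.o........,..............
347 oooooooooooooooo..,,,,,,,,,,,,,,,,,,.oo......,,.............
350 ,,,oooooooooooo....,,,,,,,,,,,,,,,,,,,.......,..............
353 ,,,,ooooooooooo......,,,,,,,,,,,,,,,,,,,....................
356 ,,,oooooooooooo.......,,,,,,,,,,,,,,,,,,,,............,,,,,,
359 ,,,,,,ooooooooo.........,,,,,,,,,,,,,,,,,,,.oo.........,,,,,
```

The stone is level and within about 3 mm of where I predicted, and the fit allows 10 mm. Lowering.

Request:
drive_tool --motion "0.001 0 -0.015 0 0 0 0.3;0.001 0 -0.03 0 0 0 0.3;0.001 0 -0.04 0 0 0 0.3;0.001 0 -0.047 0 0 0 0.3;0.001 0 -0.050 0 0 0 0.3;0.001 0 -0.050 0 0 0 0.3;0.001 0 -0.052 0 0 0 0.3;0.001 0 -0.052 0 0 0 0.3"

```text
time_s: 8.02
eef_pos: [466.6, -174.8, 15.5]
ee_rot: [2.362, 2.071, 0.0]
ft_force: [0.3, 0.5, -7.2]
opening: 47.6
finger_force: 75.9
```

Request:
drive_tool --motion "0 0 -0.001 0 0 0 0.3;0 0 -0.002 0 0 0 0.3;0 0 -0.003 0 0 0 0.3;0 0 -0.003 0 0 0 0.3"

```text
time_s: 8.52
eef_pos: [466.7, -174.8, 13.7]
ee_rot: [2.362, 2.071, -0.0]
ft_force: [-6.6, 3.1, 10.4]
opening: 47.5
finger_force: 78.0
```

Contact is at the expected height, 4 mm above where I gripped it. Releasing.

Request:
drive_tool --motion "0 0 0 0 0 0 0.58;0 0 0 0 0 0 0.65;0 0 0 0 0 0 0.8;0 0 0 0 0 0 0.9;0 0 0 0 0 0 0.9;0 0 0 0 0 0 0.9"

```text
time_s: 9.28
eef_pos: [466.5, -174.7, 12.2]
ee_rot: [-2.362, -2.071, 0.0]
ft_force: [-0.3, -0.5, 0.1]
opening: 76.8
finger_force: 0.0
```

Request:
drive_tool --motion "0 0 0.015 0 0 0 0.9;0 0 0.04 0 0 0 0.9;-0.01 0 0.09 0 0 0 0.9;-0.03 0 0.14 0 0 0 0.5;-0.06 0.01 0.19 0 0 0 0;-0.10 0.02 0.23 0 0 0 0;-0.12 0.02 0.25 0 0 0 0;-0.12 0.02 0.25 0 0 0 0"

```text
time_s: 10.28
eef_pos: [346.8, -155.4, 264.9]
ee_rot: [2.359, 2.066, 0.001]
ft_force: [1.0, -0.0, -0.3]
opening: -0.2
finger_force: 0.0
```

```bash
cat > k.py <<'E'
from h import *
t=shot('top');s=shot('side')
o=env.observe();print(o['time_s'],o['eef_pos'],o['ft_force'],o['opening'])
f=lambda x,w,h:cv2.resize(x,(w,h),interpolation=cv2.INTER_CUBIC)
z=np.hstack([f(t['color'][200:320,340:460],398,398),f(s['color'][280:440,280:440],398,398)])
cv2.imwrite('pics/c5.png',z[:,:,::-1])
from m import big
im=t['color'].astype(int)
E
python3 k.py|head -1
```

```text
10.375 [ 346.75291124 -154.7343113   262.3817783 ] [-0.04316008  0.15100294 -0.44992999] 0.07835440918834592
```

View pics/c5.png

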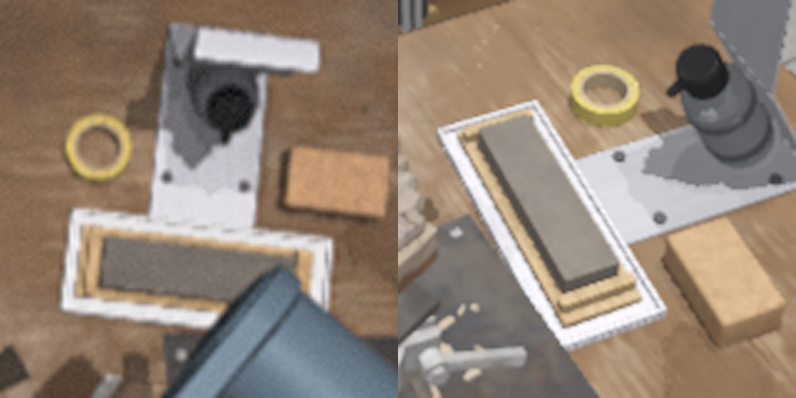

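The stone lies flat and centred in the tray, and the roll and block haven't moved. Next is a tilted stand-off about 60 mm out along the cap's line.

Request:
drive_tool --motion "0.04 -0.006 0.005 -0.0160 -0.1211 0 0;0.08 -0.012 0 -0.0319 -0.2423 0 0;0.12 -0.018 -0.01 -0.0479 -0.3634 0 0;0.16 -0.024 -0.02 -0.0638 -0.4845 0 0;0.2025 -0.030 -0.035 -0.0638 -0.4845 0 0;0.221 -0.033 -0.070 -0.0638 -0.4845 0 0;0.221 -0.033 -0.070 -0.0638 -0.4845 0 0;0.221 -0.033 -0.070 -0.0638 -0.4845 0 0"

```text
time_s: 11.38
eef_pos: [567.3, -187.2, 191.6]
ee_rot: [2.061, 1.807, 0.45]
ft_force: [-0.1, -0.7, 0.1]
opening: 0.2
finger_force: 0.0
```

Run:
```python
from h import *
from scipy.spatial.transform import Rotation as R
t=shot('top');s=shot('side')
o=env.observe();M=R.from_rotvec(o['ee_rot']).as_matrix();print(o['time_s'],o['eef_pos'],M[:,2].round(3),o['ft_force'])
f=lambda x,w,h:cv2.resize(x,(w,h),interpolation=cv2.INTER_CUBIC)
z=np.hstack([f(t['color'][200:280,360:440],398,398),f(s['color'][230:350,340:460],398,398)])
cv2.imwrite('pics/c6.png',z[:,:,::-1])
print(proj(s,o['eef_pos']),proj(s,o['eef_pos']+60*M[:,2]))
```

```text
11.475 [ 567.73778052 -187.91523783  193.47645993] [ 0.467 -0.062 -0.882] [-0.41250628  0.46631078 -0.46835343]
(np.float64(390.47459250458286), np.float64(288.2765978168403)) (np.float64(400.0676789117489), np.float64(304.0771485761942))
```

View pics/c6.png

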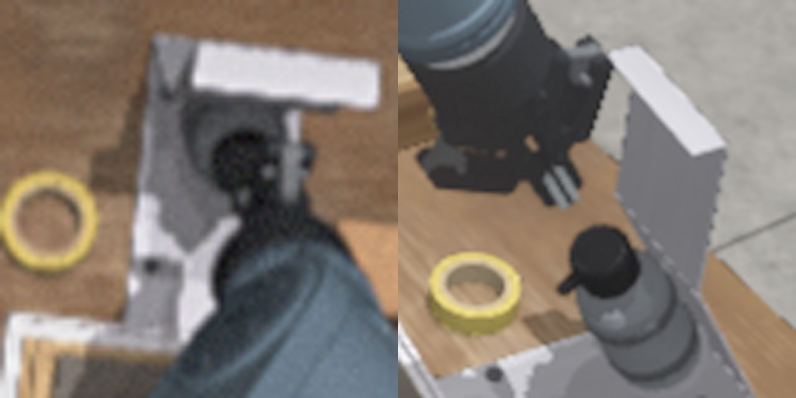

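The tip is on the cap's line: it's at side crop (565,205), and the line runs to the cap at (600,255). But the shut gripper's knuckles stick out in the lean plane, towards the hood. I'll turn 90° about the tool axis so they lie level instead.

Request:
drive_tool --motion "0 0 0 0.0812 -0.0107 -0.1541 0;0 0 0 0.1624 -0.0213 -0.3082 0;0 0 0 0.2437 -0.032 -0.4623 0;0 0 0 0.3249 -0.0427 -0.6164 0;0 0 0 0.4061 -0.0533 -0.7706 0;0 0 0 0.4873 -0.064 -0.9247 0;0 0 0 0.5686 -0.0747 -1.0788 0;0 0 0 0.6498 -0.0853 -1.2329 0;0 0 0 0.731 -0.096 -1.387 0;0 0 0 0.731 -0.096 -1.387 0"

```text
time_s: 12.72
eef_pos: [567.7, -188.2, 194.0]
ee_rot: [3.009, -0.195, 0.753]
ft_force: [1.0, -0.3, -0.5]
opening: -0.2
finger_force: 0.0
```

Run:
```python
from h import *
from scipy.spatial.transform import Rotation as R
o=env.observe();M=R.from_rotvec(o['ee_rot']).as_matrix();print(o['time_s'],o['eef_pos'],M.round(3),o['ft_force'],o['joint_positions'])
s=shot('side');f=cv2.resize(s['color'][200:350,320:470],(600,600),interpolation=cv2.INTER_CUBIC)
cv2.imwrite('pics/c7.png',f[:,:,::-1])
```

```text
12.725 [ 567.74586041 -188.15105297  194.01600987] [[ 0.875 -0.13   0.467]
 [-0.113 -0.992 -0.063]
 [ 0.471  0.002 -0.882]] [ 0.97615838 -0.34543395 -0.51848362] [-0.64587375 -0.01542591  1.97982338  0.33815787  0.77031587  0.85901755]
```

View pics/c7.png

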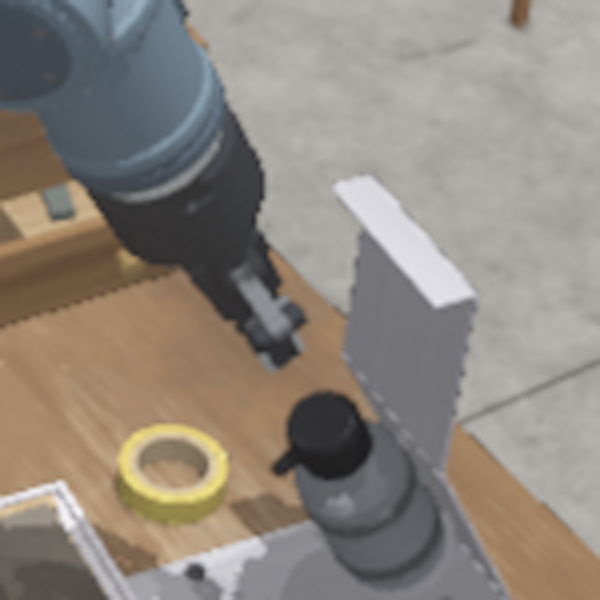

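The gripper now fits under the hood. Advancing along the axis until it touches the cap.

Request:
drive_tool --motion "0.0093 -0.0012 -0.0177 0 0 0 0;0.0186 -0.0025 -0.0353 0 0 0 0;0.0242 -0.0032 -0.0459 0 0 0 0;0.0261 -0.0034 -0.0494 0 0 0 0;0.0261 -0.0034 -0.0494 0 0 0 0;0.0261 -0.0034 -0.0494 0 0 0 0"

```text
time_s: 13.52
eef_pos: [593.8, -191.3, 143.6]
ee_rot: [3.011, -0.197, 0.752]
ft_force: [-0.1, -0.1, 1.0]
opening: 0.2
finger_force: 0.0
```

Request:
drive_tool --motion "0.0009 -0.0001 -0.0018 0 0 0 0;0.0019 -0.0002 -0.0035 0 0 0 0;0.0019 -0.0002 -0.0035 0 0 0 0"

```text
time_s: 13.9
eef_pos: [595.7, -191.4, 139.7]
ee_rot: [3.011, -0.197, 0.751]
ft_force: [-0.6, 0.3, 1.5]
opening: 0.0
finger_force: 1.3
```

Request:
drive_tool --motion "0.0009 -0.0001 -0.0018 0 0 0 0;0.0014 -0.0002 -0.0026 0 0 0 0;0.0014 -0.0002 -0.0026 0 0 0 0"

```text
time_s: 14.28
eef_pos: [597.1, -191.6, 137.0]
ee_rot: [3.011, -0.198, 0.751]
ft_force: [-1.7, -1.2, 4.7]
opening: -0.3
finger_force: 2.2
```

Request:
drive_tool --motion "0.0009 -0.0001 -0.0018 0 0 0 0;0.0019 -0.0002 -0.0035 0 0 0 0;0.0019 -0.0002 -0.0035 0 0 0 0"

```text
time_s: 14.65
eef_pos: [599.0, -191.9, 133.4]
ee_rot: [3.011, -0.198, 0.751]
ft_force: [-2.6, -0.2, 6.2]
opening: -0.4
finger_force: 3.4
```

Request:
drive_tool --motion "0.0005 -0.0001 -0.0009 0 0 0 0;0.0009 -0.0001 -0.0018 0 0 0 0;0.0009 -0.0001 -0.0018 0 0 0 0"

```text
time_s: 15.02
eef_pos: [599.4, -191.9, 133.0]
ee_rot: [3.011, -0.196, 0.75]
ft_force: [-18.8, 3.5, 22.7]
opening: -0.0
finger_force: 14.7
```

The force jumped to 29 N, so the cap is at its stop. Holding briefly, then backing out along the line.

Request:
drive_tool --motion "0 0 0 0 0 0 0;-0.0047 0.0006 0.0088 0 0 0 0;-0.0116 0.0015 0.0221 0 0 0 0;-0.0233 0.0031 0.0442 0 0 0 0;-0.0372 0.0049 0.0706 0 0 0 0;-0.056 0.0074 0.106 0 0 0 0;-0.10 0.013 0.14 0 0 0 0;-0.15 0.013 0.16 0 0 0 0;-0.18 0.013 0.16 0 0 0 0;-0.18 0.013 0.16 0 0 0 0"

```text
time_s: 16.27
eef_pos: [418.5, -179.0, 291.8]
ee_rot: [3.009, -0.201, 0.751]
ft_force: [-0.0, 0.1, -0.1]
opening: -0.1
finger_force: 0.0
```

```bash
sed -i 's/c5/c8/' k.py; python3 k.py|head -1
```

```text
16.375 [ 419.7566772  -178.98890739  291.67568508] [-0.53096787 -0.00377205 -0.07136392] -0.07845332883605069
```

View pics/c8.png

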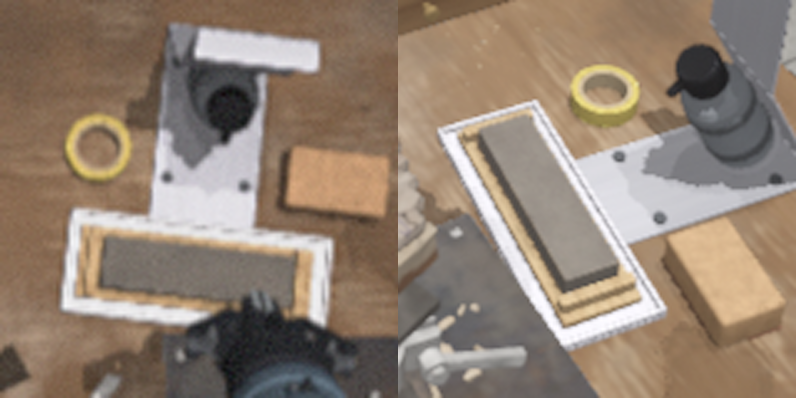

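The cap is back up at the same pixels as before, (700,70) in the side crop. The stone lies flat in the tray and the roll and block haven't moved.

```bash
python3 -c "
from rig import env
print(env.job_done())"
```

```text
the job is handed in; nothing more can be done
None
```

I laid the whetstone flat in the tray and let go of it, pressed the oil cap down to its stop and let it spring back up, then handed the job in at about 16 s; the hand-in call returned no verdict.

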